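# Tip the carton onto its back under the label reader

## Robot

A 6-joint arm with a two-finger parallel gripper is mounted at the origin on the work surface. World frame = base frame: x ahead of the robot, y to its left, z up, the work surface at z = 0. Lengths are in m, angles in rad, forces in N, time in s.
With the tool pointing down it reaches from about 0.25 to 0.725 m from the base axis. Payload 4 kg.
Tool frame: the origin (TCP) lies where the fingers leave the gripper's body, on its centre line; the fingertips stand 73 mm ahead of it and the grasp point (between the pads) lies 54 mm ahead of it (bot.tip_reach is the z of the fingertips in the tool frame, in m); z points along the fingers, x is the direction in which the jaws open and shut, and the axes are right-handed (so a half turn about z gives the same grasp; the last joint's range is limited). The gripper opens to 85 mm and grips with 20 to 120 N. Pads are 22 mm wide; open, the fingers measure 114 mm over their backs; the gripper's body (76 mm by 85 mm) begins 54 mm behind the grasp point. The pads swing forward as they close: fully open they stand 13 mm farther back than shut.
Start: joints at [-1.174, 0.241, 0.005, 1.335, 0, 1.571], TCP at [0.193, -0.461, 0.304] pointing down, gripper open.
Joint ranges: [-2.72, 2.72], [-1.05, 1.87], [-1.09, 1.28], [-1.99, 2.15], [-1.42, 1.44], [-3.14, 3.14]. Speed limits (rad/s): [2.79, 2.79, 3.14, 3.14, 3.14, 3.14].

## Interface

Orientations are given as a unit quaternion [x, y, z, w].
In Python, from workcell import bot, vision, job_done gives the robot as it stands.
- The arm moves only by the tool drive_tool, never from a script. Its argument "steps" is one flat list of numbers, 7 for each row, row after row: the shift along the tool's x, y, z in m, then the turn, a rotation vector about the tool's x, y, z in degrees, then the closure, from -1 (fully open) to 1 (shut). A call has 1 to 8 rows; each row shifts and turns the commanded pose from where the row before left it, along the tool's axes as they then stand; what a row does not reach is not made up. A row lasts 1/12 s, in which the tool goes at most 41.7 mm and 7.16 degrees, less where a joint would pass 70% of its speed; a pose out of reach is approached as far as the arm can. A call is refused whole if a number of a shift passes 0.0417 or a number of a turn 7.16, either way. A call with a gripper value outside its range is refused whole. The fingers move at their own pace and stop on an object; the grip force is fixed at half the most. Time passes only in rows, so rows that do not move let the fingers close. It gives the time, the measured TCP pose, the force and the opening at its end, in the units of the state.
- bot.get_obs(): the state, without advancing time (a new reading comes with each control period).
- vision.camera(name): name is "side" or "top"; returns (picture, depth): 384x512x3 uint8, red, green, blue; 384x512 float32, m along the optical axis (not along the pixel's ray), 0 where there is no reading.
- vision.camera_model(name): a dict with "mtx" (3x3 intrinsics, pixels), "rvec" (rotation vector, rad) and "tvec" (3), from world to camera coordinates, as OpenCV has them. Camera axes: x right, y down, z forward; pixel columns grow to the right and rows downward; lengths in m; the calibration is good to about 2 mm. A picture is of the moment at which its call begins. camera_model takes no time and is no camera call.
- job_done(): hands the job in, once; it reports no verdict.
The state is a dict: "clock": time; "joint_pos": joint angles; "joint_vel": joint speeds; "tau": joint torques, N m; "eef_pos": TCP position; "tool_rot": TCP orientation; "ft_force": force on the tool from outside, world axes, zero at the start; "ft_torque": the same for the moment, N m; "grip_width": finger opening in m.
Only numpy, scipy, OpenCV 4.12 (cv2) and the standard library are available. Lean on these libraries where they do the work, as an engineer would, in place of code of your own. Each camera call takes 0.05 s, during which the arm holds its last target.

## Task

The bench reader can only read a label that faces up inside its yellow taped outline. Slide the standing kraft carton with the white label along the bench, still upright, up to the outline, then push it over from near its top so that it comes down on its back inside the outline with the white label up. Only push it: do not lift it or lay it down anywhere else first, and leave everything else on the bench where it is.

Things in the scene. Friction and masses are not known exactly. Their poses are not given: they have to be found in the camera images.
- scan_station: the reading place, fixed: a rectangle of 12 mm wide yellow tape stuck flat on the bench (under 1 mm thick), 154 x 134 mm inside the tape, 178 x 158 mm over its outer edges, with the reader past its +x end. Origin at the centre of the rectangle on the bench, z up; its long side runs along its own x, its short side along its own y. The carton starts off its -x end and is to fall towards +x
- near_line (a point): middle of the outline's near short line (tape), on the bench: 83 mm from the outline's centre towards its -x
- reader (a point): foot of the barcode reader's gooseneck stand, fixed, on the outline's axis 235 mm from its centre towards +x: round foot 124 mm across; arm and grey head with a dark red window up to 325 mm high, from 115 to 300 mm from the outline's centre
- carton: the kraft carton to tip, standing on end: 42 mm thick (its own x), 84 mm wide (its own y), 104 mm tall (its own z); about 0.24 to 0.43 kg, evenly filled. Origin at the centre of its underside. Its white label with black bars is on its -x face, turned away from the outline; the opposite wide face (+x), its back, looks towards the outline, turned up to 0.2 rad from square
- carton_label (a point): middle of the carton's label face: 21 mm from its centre towards its -x, 52 mm above its underside. The carton slides (friction 0.5 to 0.7) when this face is pushed lower than about 25 mm above the bench, and tips when it is pushed near the top
- carton_foot (a point): middle of the carton's lower edge on the outline side (its own x = +21 mm, z = 0): the edge over which it tips. It starts some 40 to 115 mm short of the outline's near line and up to 15 mm to the side of the outline's long axis
- carton_corner1 (a point): corner of the carton's label face: x = -21, y = +42, z = 0 mm in the carton's frame (foot end)
- carton_corner2 (a point): corner of the carton's label face: x = -21, y = -42, z = 0 mm (foot end)
- carton_corner3 (a point): corner of the carton's label face: x = -21, y = +42, z = 104 mm (top end)
- carton_corner4 (a point): corner of the carton's label face: x = -21, y = -42, z = 104 mm (top end)
- jar_teal: bystander: white plastic glaze jar, 74 mm across and 88 mm tall, with teal green label band and teal green disc on its lid, standing; origin at the centre of its underside
- jar_maroon: bystander: white plastic glaze jar, 74 mm across and 88 mm tall, with maroon label band and maroon disc on its lid, standing; origin at the centre of its underside
- jar_orange: bystander: white plastic glaze jar, 74 mm across and 88 mm tall, with orange label band and orange disc on its lid, standing; origin at the centre of its underside
- bottle_navy: bystander: slim dark blue squeeze bottle with paper label and white nozzle, 49 mm across and 150 mm tall, 160 g, tips easily; origin at the centre of its underside
- bottle_yellow: bystander: slim yellow squeeze bottle with paper label and white nozzle, 49 mm across and 150 mm tall, 160 g, tips easily; origin at the centre of its underside
- small_carton: bystander: small plain kraft carton, 85 x 75 x 60 mm tall, no label; origin at the centre of its underside
- marker: bystander: pale marker pen with a black cap, lying flat, 131 mm long along its own x, 15 mm thick; origin on the bench under its middle

How it is judged:
By the outcome, as a careful person would: the job done as asked, in the order asked, and still so for the second after the job is handed in, with the robot touching nothing.
It also fails if it takes over 38 s, if anything falls off the work surface, if the arm or the gripper's body presses on something with over 40 N, if the wrist force passes 120 N, or if a joint passes its speed limit or range.

## Working session

There is one attempt and no reset: what is moved stays moved. The work goes in short steps, Python scripts to look and compute and a tool call to move; the robot and the scene stay as the last step left them, time stands still between calls to the robot, and variables do not carry over. Pictures are saved under pics/ and viewed, and the job is handed in when it is done.

Besides the shell and the picture viewer there is one more tool, called after "Emit:" by a JSON object that holds its "api" and its "payload", one argument or row to a line. drive_tool: Moves the arm, as the interface text tells. Its arguments: {"type":"object","properties":{"steps":{"type":"array"}},"required":["steps"]}

```bash
mkdir -p pics; ls
python3 - <<'E'
from workcell import bot, vision
import numpy as np, cv2
for n in ("top","side"):
    p,d=vision.camera(n); m=vision.camera_model(n)
    np.savez(f"pics/{n}0.npz",p=p,d=d,**m)
    cv2.imwrite(f"pics/{n}0.png",cv2.resize(p[...,::-1],(768,576),interpolation=cv2.INTER_CUBIC))
    R=cv2.Rodrigues(np.array(m["rvec"]))[0]; print(n,m["mtx"],-R.T@np.ravel(m["tvec"]),R)
o=bot.get_obs(); print(o["clock"],o["eef_pos"],o["tool_rot"],o["grip_width"],bot.tip_reach)
E
```

```text
pics
top [[426.88530852   0.         255.15685037]
 [  0.         426.88530852 195.21338271]
 [  0.           0.           1.        ]] [0.44220333 0.06980771 0.94733037] [[ 4.61105618e-03 -9.99486577e-01 -3.17067917e-02]
 [-9.85191231e-01  8.94032456e-04 -1.71456816e-01]
 [ 1.71397133e-01  3.20278501e-02 -9.84681288e-01]]
side [[472.98753793   0.         257.1854709 ]
 [  0.         472.98753793 192.77202685]
 [  0.           0.           1.        ]] [0.13687849 0.78920695 0.7002164 ] [[-0.86628939 -0.49916506 -0.01941456]
 [-0.27856905  0.51498059 -0.8106752 ]
 [ 0.41465886 -0.69687103 -0.58517416]]
0.1 [ 0.19306443 -0.46074384  0.30309666] [ 8.32605789e-01 -5.53865213e-01 -7.99573919e-04 -5.34869618e-04] 0.0853063992487942 0.0726
```

View pics/top0.png

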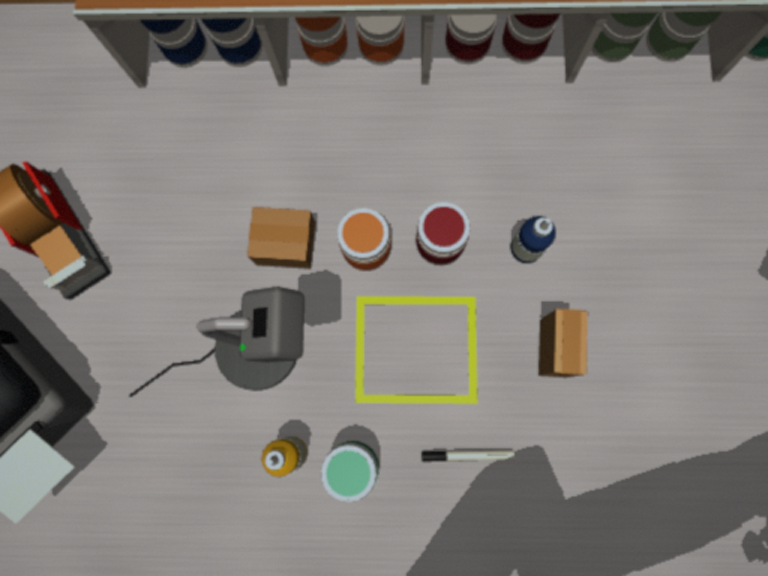

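View pics/side0.png

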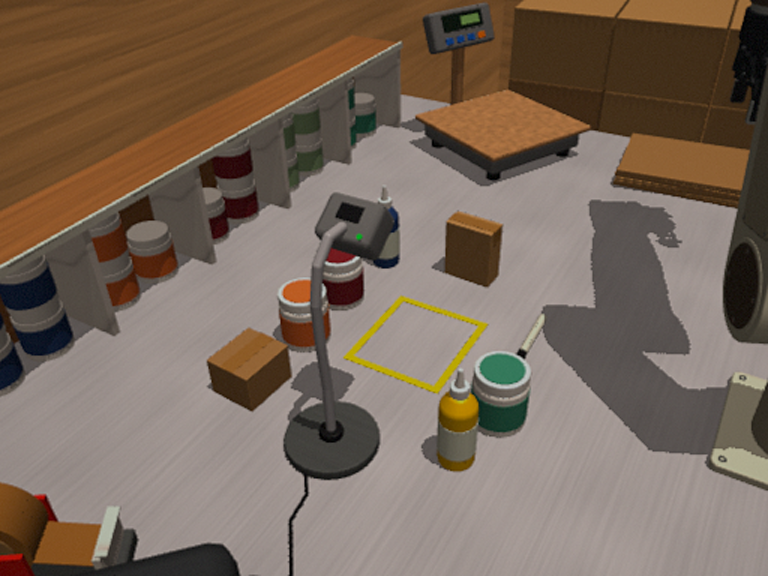

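The top view (768x576) shows the outline centred near (417,350), the carton standing to its right at (565,342), and the reader to its left. The navy bottle is at (535,235) and the marker at (467,455). The fall direction is left in the image, about world +y. Next I measure.

```bash
cat > h.py <<'E'
import numpy as np, cv2
def cam(m): 
    R=cv2.Rodrigues(np.array(m["rvec"]))[0]; t=np.ravel(m["tvec"]); return np.array(m["mtx"]),R,t
def toplane(uv,z,m):
    K,R,t=cam(m); uv=np.atleast_2d(uv).astype(float)
    r=(R.T@np.linalg.inv(K)@np.c_[uv,np.ones(len(uv))].T).T; c=-R.T@t
    return c+r*((z-c[2])/r[:,2])[:,None]
def cloud(d,m):
    K,R,t=cam(m); v,u=np.mgrid[:d.shape[0],:d.shape[1]]
    P=np.stack([(u-K[0,2])/K[0,0]*d,(v-K[1,2])/K[1,1]*d,d],-1)
    return (P-t)@R
def box(P):
    c,s,a=cv2.minAreaRect(P[:,:2].astype(np.float32)); return cv2.boxPoints((c,s,a)),c,s,a
def load(f):
    z=np.load(f); return z["p"],z["d"],z
E
python3 - <<'E'
from h import *
for n in("top","side"):
    p,d,m=load(f"pics/{n}0.npz"); hsv=cv2.cvtColor(p,cv2.COLOR_RGB2HSV); X=cloud(d,m)
    k=cv2.inRange(hsv,(24,130,90),(34,255,255)); 
    nn,l,st,ce=cv2.connectedComponentsWithStats(k)
    i=1+np.argmax(st[1:,4]); 
    # biggest bbox
    i=1+np.argmax(st[1:,2]*st[1:,3]); print(n,st[i])
    v,u=np.where(l==i); P=toplane(np.c_[u,v],0,m); b,c,s,a=box(P); print("tape",np.round(b,4).tolist(),c,s,a, "depth z",np.median(X[l==i][:,2]))
    # everything standing
    z=X[...,2]
    mk=((z>.012)&(z<.4)&(d>0)&(X[...,0]>.2)&(X[...,0]<.72)&(X[...,1]>-.35)&(X[...,1]<.42)).astype(np.uint8)
    nn,l,st,ce=cv2.connectedComponentsWithStats(mk)
    for j in range(1,nn):
        if st[j,4]<40: continue
        Q=X[l==j]; zt=np.percentile(Q[:,2],98); T=Q[Q[:,2]>zt-.008]; print(j,st[j],"ztop %.3f"%zt,"top xy",T[:,:2].min(0).round(3),T[:,:2].max(0).round(3),"z all xy",Q[:,:2].min(0).round(3),Q[:,:2].max(0).round(3))
E
```

```text
top [ 237  198   81   71 1362]
tape [[0.4453999996185303, -0.03620000183582306], [0.600600004196167, -0.036400001496076584], [0.6007999777793884, 0.1404000073671341], [0.445499986410141, 0.1404999941587448]] (0.5230574011802673, 0.05207931622862816) (0.17676307260990143, 0.15528123080730438) 89.96021270751953 depth z 0.0007156072874109231
1 [ 278  135   36   42 1191] ztop 0.091 top xy [ 0.649 -0.022] [0.72  0.049] z all xy [ 0.647 -0.022] [0.72 0.05]
2 [ 225  139   36   42 1173] ztop 0.091 top xy [0.641 0.09 ] [0.712 0.161] z all xy [0.638 0.089] [0.712 0.162]
3 [ 165  140   45   39 1570] ztop 0.063 top xy [0.644 0.204] [0.719 0.293] z all xy [0.644 0.204] [0.719 0.293]
4 [341 144  30  31 654] ztop 0.143 top xy [ 0.67  -0.119] [ 0.677 -0.111] z all xy [ 0.65  -0.137] [ 0.698 -0.09 ]
5 [ 132  191   71   70 3378] ztop 0.316 top xy [0.487 0.186] [0.56  0.217] z all xy [0.462 0.174] [0.578 0.35 ]
6 [ 360  206   32   46 1366] ztop 0.107 top xy [ 0.482 -0.172] [ 0.568 -0.126] z all xy [ 0.482 -0.172] [ 0.568 -0.126]
7 [175 291  30  27 621] ztop 0.145 top xy [0.37  0.227] [0.377 0.234] z al
[... 356 characters left out ...]
0.04179999977350235], [0.6040999889373779, 0.13670000433921814], [0.44609999656677246, 0.13680000603199005]] (0.5250341296195984, 0.04749808833003044) (0.17844507098197937, 0.1579417884349823) 89.96094512939453 depth z 0.0017292308631194487
1 [ 185  124   82  193 7197] ztop 0.314 top xy [0.486 0.19 ] [0.559 0.217] z all xy [ 0.462 -0.131] [0.712 0.345]
2 [ 297  141   39   47 1447] ztop 0.107 top xy [ 0.482 -0.178] [ 0.569 -0.127] z all xy [ 0.481 -0.178] [ 0.569 -0.125]
3 [ 292  209   73  102 3257] ztop 0.128 top xy [0.361 0.218] [0.385 0.242] z all xy [ 0.317 -0.089] [0.396 0.256]
4 [ 139  218   56   53 1847] ztop 0.063 top xy [0.644 0.202] [0.72  0.292] z all xy [0.644 0.202] [0.72  0.293]
```

```bash
cat >> h.py <<'E'
def carton(p,d,m,X,ztop=.104,roi=None,win=(.43,.62,-.25,0.0)):
    k=((X[...,2]>ztop-.006)&(X[...,2]<ztop+.012)&(d>0)&(X[...,0]>win[0])&(X[...,0]<win[1])&(X[...,1]>win[2])&(X[...,1]<win[3])).astype(np.uint8)
    nn,l,st,ce=cv2.connectedComponentsWithStats(k); i=1+np.argmax(st[1:,4]); v,u=np.where(l==i)
    P=toplane(np.c_[u,v],ztop,m); return box(P),st[i],(u,v),k
E
python3 - <<'E'
from h import *
for n in("top","side"):
    p,d,m=load(f"pics/{n}0.npz"); X=cloud(d,m)
    (b,c,s,a),st,_,k=carton(p,d,m,X); print(n,np.round(b,4).tolist(),np.round(c,4),np.round(s,4),a,st)
    hsv=cv2.cvtColor(p,cv2.COLOR_RGB2HSV)
    # wooden region vs brightness
    x,y,w,h=st[:4]; 
    cr=p[y-8:y+h+8,x-20:x+w+12,::-1]; cv2.imwrite(f"pics/{n}c.png",cv2.resize(cr,None,fx=8,fy=8,interpolation=0))
E
```

```text
top [[0.4812999963760376, -0.16740000247955322], [0.566100001335144, -0.17159999907016754], [0.5681999921798706, -0.1289999932050705], [0.48339998722076416, -0.12479999661445618]] [ 0.5248 -0.1482] [0.0426 0.0849] 87.16891479492188 [369 206  23  44 951]
side [[0.47870001196861267, -0.17219999432563782], [0.567799985408783, -0.17720000445842743], [0.5708000063896179, -0.12380000203847885], [0.48170000314712524, -0.11869999766349792]] [ 0.5248 -0.148 ] [0.0535 0.0893] 86.74484252929688 [298 141  38  19 384]
```

Run:
```python
import cv2,numpy as np
a=cv2.imread('pics/topc.png');b=cv2.imread('pics/sidec.png')
h=max(a.shape[0],b.shape[0]);f=lambda x:np.pad(x,((0,h-x.shape[0]),(0,0),(0,0)))
c=np.hstack([f(a),f(b)]);s=min(1,800/c.shape[1],600/c.shape[0]);cv2.imwrite('pics/c.png',cv2.resize(c,None,fx=s,fy=s))
```

```text
(no output)
```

View pics/c.png

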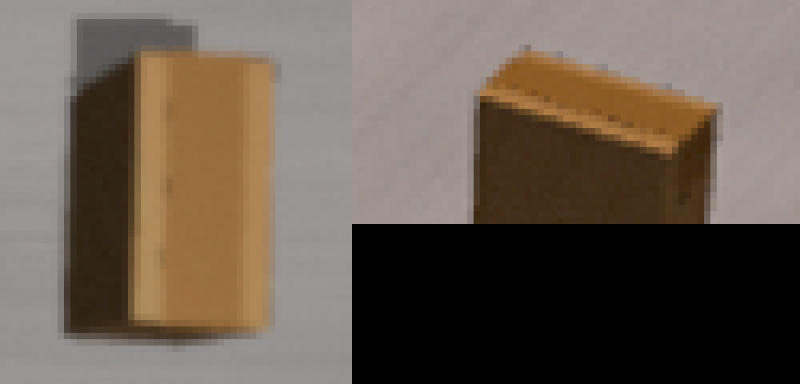

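Run:
```python
from workcell import bot
print([a for a in dir(bot) if not a.startswith('_')]);
```

```text
['Unreachable', 'get_obs', 'tip_reach']
```

Emit:
{"api": "drive_tool", "payload": {
  "steps": [0,0,0,0,0,-6.73,0,0,0,0,0,0,-6.73,0,0,0,0,0,0,-6.73,0,0,0,0,0,0,-6.73,0,0,0,0,0,0,-6.73,0,0,0,0,0,0,-6.73,0,0,0,0,0,0,-6.73,0,0,0,0,0,0,-6.73,0]
}}

```text
clock: 0.77
eef_pos: [0.1931, -0.4609, 0.3034]
tool_rot: [0.993, -0.114, -0.0, -0.001]
ft_force: [0.5, -0.2, -0.1]
grip_width: 0.0427
```

Emit:
{"api": "drive_tool", "payload": {
  "steps": [0,0,0,0,0,-6.73,0,0,0,0,0,0,-6.73,0,0.033,-0.02,0.01,0,0,0,0,0.033,-0.02,0.01,0,0,0,0,0.033,-0.02,0.01,0,0,0,0,0.033,-0.02,0.01,0,0,0,0,0.033,-0.02,0.01,0,0,0,0]
}}

```text
clock: 1.35
eef_pos: [0.3592, -0.3598, 0.2531]
tool_rot: [1.0, -0.0, -0.0, -0.0]
ft_force: [-0.6, -0.7, 0.3]
grip_width: 0.0422
```

Emit:
{"api": "drive_tool", "payload": {
  "steps": [0.033,-0.018,0.01,0,0,0,0,0.033,-0.018,0.01,0,0,0,0,0.033,-0.018,0.01,0,0,0,0,0.033,-0.018,0.01,0,0,0,0,0.0335,-0.018,0.01,0,0,0,0,0,0,0,6.67,0,0,0,0,0,0,6.67,0,0,0,0,0,0,6.67,0,0,0]
}}

```text
clock: 2.02
eef_pos: [0.5248, -0.2689, 0.2039]
tool_rot: [0.984, 0.002, -0.0, -0.176]
ft_force: [0.1, -1.0, -0.8]
grip_width: 0.0424
```

Emit:
{"api": "drive_tool", "payload": {
  "steps": [0,0,0,6.67,0,0,0,0,0,0,6.67,0,0,0,0,0,0,6.67,0,0,0]
}}

```text
clock: 2.27
eef_pos: [0.5239, -0.2712, 0.2042]
tool_rot: [0.939, 0.0, 0.001, -0.344]
ft_force: [-0.1, 0.5, -0.9]
grip_width: 0.0429
```

```bash
cat >> h.py <<'E'
def snap(n,tag):
    from workcell import vision
    p,d=vision.camera(n); m=vision.camera_model(n); np.savez(f"pics/{n}{tag}.npz",p=p,d=d,**m)
    cv2.imwrite(f"pics/{n}{tag}.png",cv2.resize(p[...,::-1],(768,576),interpolation=cv2.INTER_CUBIC)); return p,d,m
def zoom(n,tag,x,y,w,h,f=5):
    p=np.load(f"pics/{n}{tag}.npz")["p"]; cv2.imwrite(f"pics/{n}{tag}z.png",cv2.resize(p[y:y+h,x:x+w,::-1],None,fx=f,fy=f,interpolation=cv2.INTER_CUBIC))
E
python3 - <<'E'
from h import *
from workcell import bot
o=bot.get_obs();print(o["eef_pos"],o["tool_rot"],o["joint_pos"])
snap("side",1);zoom("side",1,260,80,160,120)
E
```

```text
[ 0.52386744 -0.2712321   0.20423506] [ 9.38820144e-01  2.34527257e-04  5.80142032e-04 -3.44407238e-01] [-0.67663185  0.78011312  0.44434507  1.72232338  0.52913065  0.75917604]
```

View pics/side1z.png

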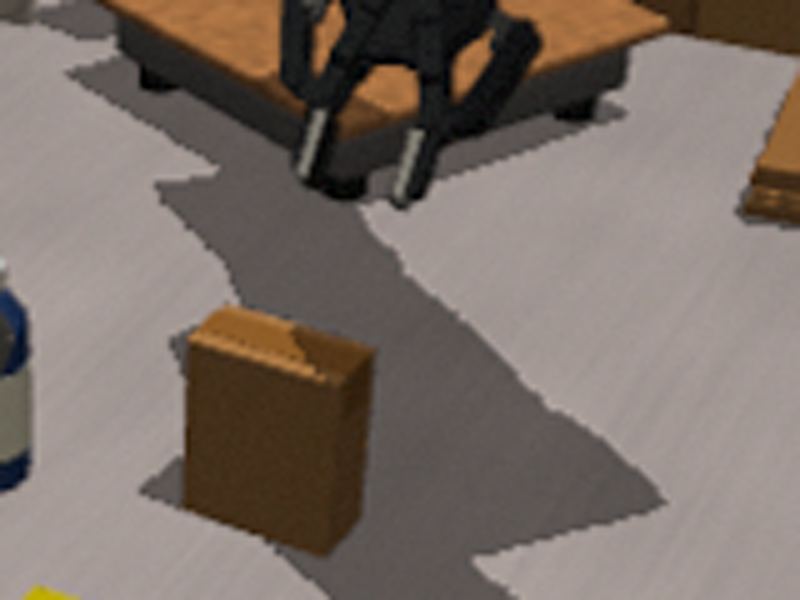

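The tilted gripper is behind the carton, with its fingertips at about (322,116) and (341,120) px. The tip height needs checking next.

Run:
```python
from h import *
from scipy.spatial.transform import Rotation as Rn
from workcell import bot
p,d,m=load("pics/side1.npz");X=cloud(d,m);o=bot.get_obs()
R=Rn.from_quat(o["tool_rot"]).as_matrix()
Q=X[80:135,300:380].reshape(-1,3);L=(Q-o["eef_pos"])@R
k=(np.abs(L)<[.09,.06,.12]).all(1)&(L[:,2]>-.02)
L=L[k];Q=Q[k]
for z0 in np.arange(-.01,.1,.01):
    s=(L[:,2]>=z0)&(L[:,2]<z0+.01)
    if s.any(): print(round(z0,3),s.sum(),"x",L[s,0].min().round(3),L[s,0].max().round(3),"y",L[s,1].min().round(3),L[s,1].max().round(3))
print("lowest z",Q[:,2].min())
```

```text
-0.01 163 x -0.061 0.06 y -0.026 0.015
0.0 136 x -0.057 0.057 y -0.026 0.011
0.01 122 x -0.054 0.054 y -0.021 0.008
0.02 79 x -0.051 0.049 y -0.021 0.005
0.03 56 x -0.034 0.036 y -0.018 0.008
0.04 63 x -0.035 0.036 y -0.018 0.009
0.05 56 x -0.034 0.034 y -0.019 0.007
0.06 31 x -0.028 0.027 y -0.019 0.005
lowest z 0.14858283717869625
```

Emit:
{"api": "drive_tool", "payload": {
  "steps": [0,0.0147,0.0175,0,0,0,0,0,0.0147,0.0175,0,0,0,0,0,0.0147,0.0175,0,0,0,0,0,0.0147,0.0175,0,0,0,0,0,0.0147,0.0175,0,0,0,0,0,0.0147,0.0175,0,0,0,0,0,-0.0077,0.0064,0,0,0,0,0,-0.0077,0.0064,0,0,0,0]
}}

```text
clock: 2.98
eef_pos: [0.5224, -0.2502, 0.0643]
tool_rot: [0.94, -0.001, -0.002, -0.342]
ft_force: [0.2, -0.1, 0.0]
grip_width: 0.043
```

Emit:
{"api": "drive_tool", "payload": {
  "steps": [0,-0.0077,0.0064,0,0,0,0,0,-0.0038,0.0032,0,0,0,0,0,-0.0038,0.0032,0,0,0,0,0,-0.0038,0.0032,0,0,0,0]
}}

```text
clock: 3.32
eef_pos: [0.5238, -0.2257, 0.0674]
tool_rot: [0.94, 0.001, 0.0, -0.342]
ft_force: [0.1, 0.7, 0.0]
grip_width: 0.0427
```

Emit:
{"api": "drive_tool", "payload": {
  "steps": [0,-0.0031,0.0026,0,0,0,0,0,-0.0031,0.0026,0,0,0,0,0,-0.0031,0.0026,0,0,0,0,0,-0.0031,0.0026,0,0,0,0,0,-0.0031,0.0026,0,0,0,0]
}}

```text
clock: 3.73
eef_pos: [0.5238, -0.2061, 0.0673]
tool_rot: [0.94, 0.0, 0.0, -0.342]
ft_force: [-0.3, -3.5, 2.2]
grip_width: 0.0427
```

Run:
```python
from h import *
snap("side",2);zoom("side",2,260,80,160,120)
p,d,m=snap("top",2);X=cloud(d,m);(b,c,s,a),st,_,k=carton(p,d,m,X);print(np.round(c,4),np.round(s,4),a)
```

```text
[ 0.5229 -0.13  ] [0.0428 0.0845] 89.95399475097656
```

View pics/side2z.png

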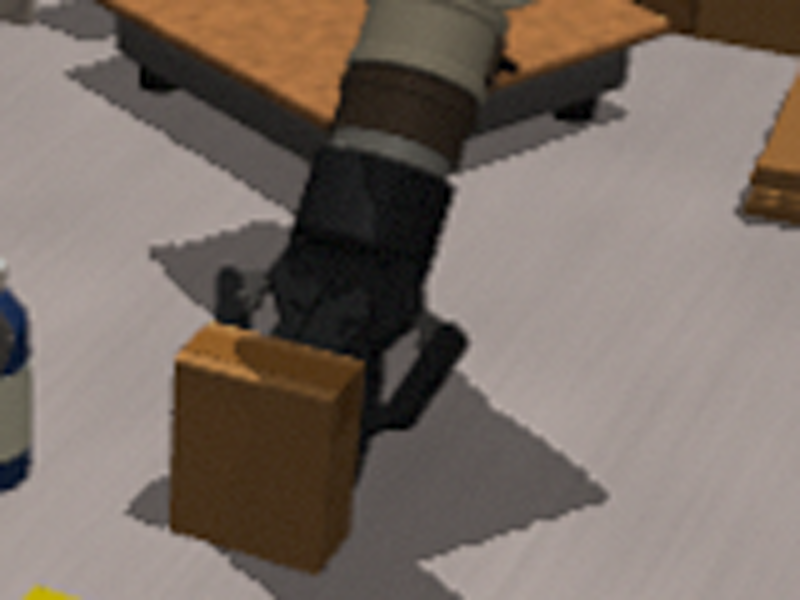

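View pics/top2.png

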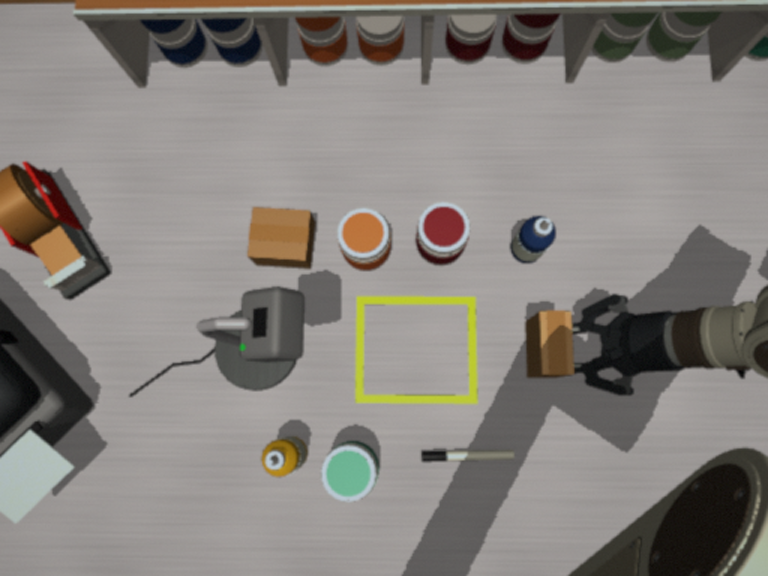

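The carton is now square (90°) with its centre at (0.523,-0.130), and the fingers are on its label face. I slide it about 96 mm further.

Emit:
{"api": "drive_tool", "payload": {
  "steps": [0,-0.0061,0.0051,0,0,0,0,0,-0.0061,0.0051,0,0,0,0,0,-0.0061,0.0051,0,0,0,0,0,-0.0061,0.0051,0,0,0,0,0,-0.0061,0.0051,0,0,0,0,0,-0.0061,0.0051,0,0,0,0,0,-0.0061,0.0051,0,0,0,0,0,-0.0031,0.0026,0,0,0,0]
}}

```text
clock: 4.5
eef_pos: [0.5232, -0.1445, 0.0669]
tool_rot: [0.94, 0.001, -0.001, -0.342]
ft_force: [-1.0, -3.3, 1.0]
grip_width: 0.043
```

Run:
```python
from h import *
p,d,m=snap("top",3);X=cloud(d,m);(b,c,s,a),st,_,k=carton(p,d,m,X,win=(.43,.62,-.25,.15));print(np.round(c,4),np.round(s,4),a)
```

```text
[ 0.5218 -0.0697] [0.0828 0.0426] 0.10894668102264404
```

Emit:
{"api": "drive_tool", "payload": {
  "steps": [0,-0.0046,0.0039,0,0,0,0,0,-0.0046,0.0039,0,0,0,0,0,-0.0046,0.0039,0,0,0,0,0,-0.0046,0.0039,0,0,0,0,0,-0.0046,0.0039,0,0,0,0,0,-0.0023,0.0019,0,0,0,0,0,-0.0023,0.0019,0,0,0,0]
}}

```text
clock: 5.13
eef_pos: [0.5234, -0.1095, 0.0669]
tool_rot: [0.94, 0.0, -0.0, -0.342]
ft_force: [-0.1, -2.7, 0.5]
grip_width: 0.0429
```

Run:
```python
from h import *
p,d,m=snap("top",4);X=cloud(d,m);(b,c,s,a),st,_,k=carton(p,d,m,X,win=(.43,.62,-.25,.15));print(np.round(c,4),np.round(s,4),a)
snap("side",4)
```

```text
[ 0.5227 -0.0349] [0.085 0.042] 0.5948380827903748
```

View pics/side4.png

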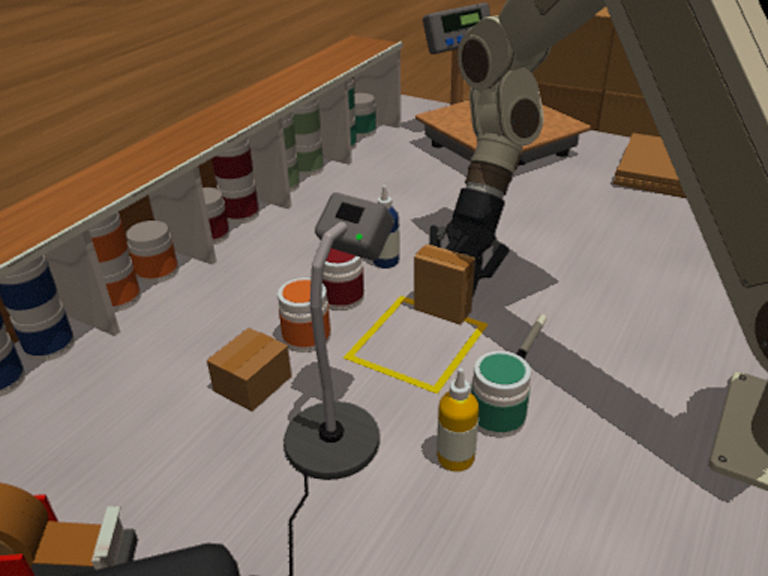

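View pics/top4.png

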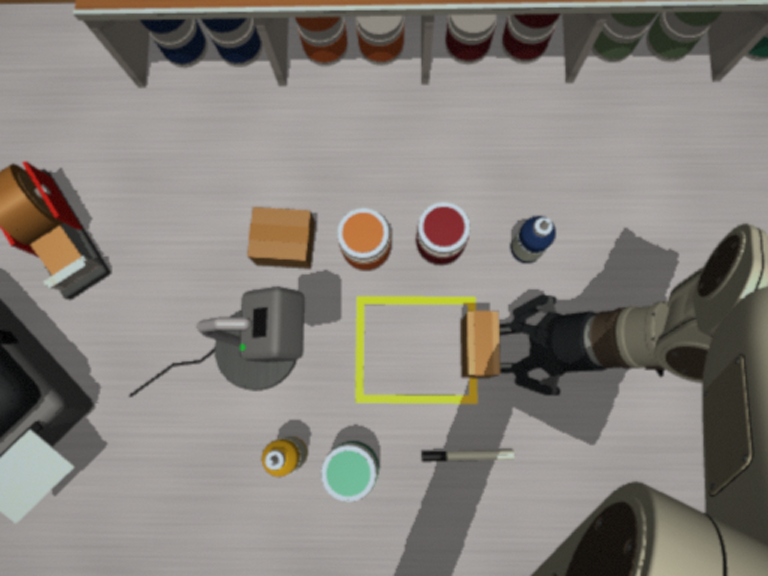

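In both views the carton stands square with its foot just past the near line. In the side view the foot edge runs from about (415,303) to (463,321). I check that edge on the z=0 plane.

Run:
```python
from h import *
p,d,m=load("pics/side4.npz");zoom("side",4,265,150,80,70,9)
print(toplane(np.array([[415,303],[463,321]])/1.5,0,m).round(4))
p,d,m=load("pics/top4.npz");print(toplane(np.array([[462,310],[462,376]])/1.5,0,m).round(4))
```

```text
[[ 0.5715 -0.0339  0.    ]
 [ 0.4825 -0.0282  0.    ]]
[[ 0.581  -0.0176  0.    ]
 [ 0.4834 -0.016   0.    ]]
```

View pics/side4z.png

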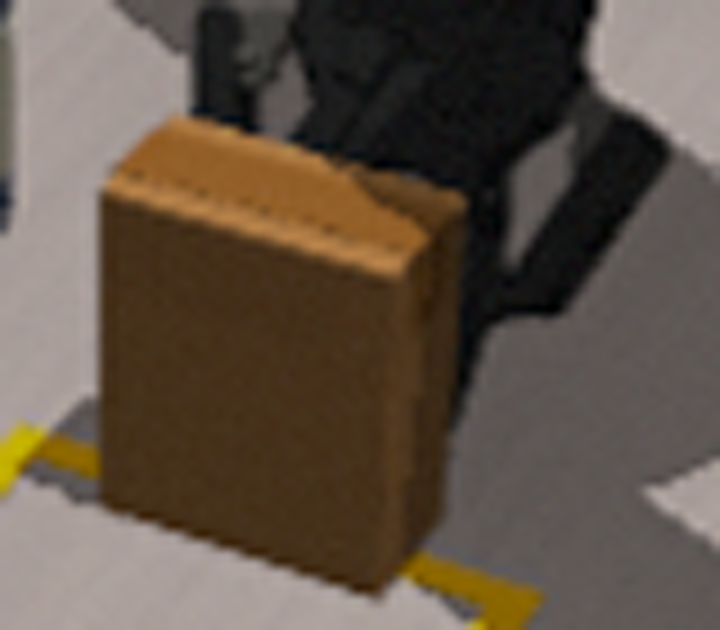

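Run:
```python
from h import *
p,d,m=load("pics/side4.npz")
f=lambda q:(np.array(q)/9-.5+.5/9+[265,150])
print(toplane(f([[105,507],[380,598],[98,477],[408,577],[480,605]]),0,m).round(4))
```

```text
[[ 0.5651 -0.0195  0.    ]
 [ 0.4832 -0.0192 -0.    ]
 [ 0.5731 -0.0304  0.    ]
 [ 0.4805 -0.0308  0.    ]
 [ 0.4591 -0.029   0.    ]]
```

Both views agree that the foot is about 11 mm inside the tape's inner edge. I push 6 mm more for margin, then back off, raise the fingers and look.

Emit:
{"api": "drive_tool", "payload": {
  "steps": [0,-0.0023,0.0019,0,0,0,0,0,-0.0023,0.0019,0,0,0,0,0,0.0061,-0.0051,0,0,0,0,0,0.0061,-0.0051,0,0,0,0,0,0.0061,-0.0051,0,0,0,0,0,-0.0152,-0.0181,0,0,0,0,0,-0.0152,-0.0181,0,0,0,0,0,-0.0152,-0.0181,0,0,0,0]
}}

```text
clock: 5.9
eef_pos: [0.5232, -0.1288, 0.138]
tool_rot: [0.939, -0.001, -0.001, -0.343]
ft_force: [0.3, 0.6, 0.0]
grip_width: 0.0425
```

Run:
```python
from h import *
p,d,m=snap("top",5);X=cloud(d,m);(b,c,s,a),st,_,k=carton(p,d,m,X,win=(.43,.62,-.25,.15));print(np.round(c,4),np.round(s,4),a)
snap("side",5);zoom("side",5,250,110,120,110,5)
```

```text
[ 0.5235 -0.0299] [0.0411 0.0835] 89.0290756225586
```

View pics/side5z.png

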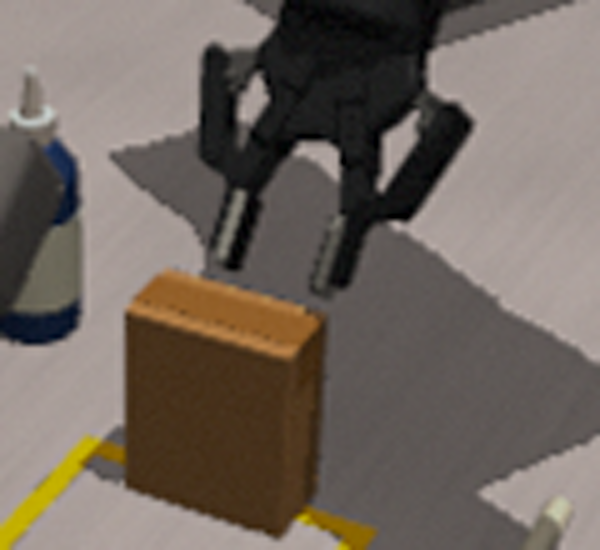

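The carton is upright with its foot at about -0.009. The finger tips are clear behind it and just below its top edge. I push it over slowly.

Emit:
{"api": "drive_tool", "payload": {
  "steps": [0,-0.005,0.0055,0,0,0,0,0,-0.005,0.0055,0,0,0,0,0,-0.005,0.0055,0,0,0,0,0,-0.0031,0.0026,0,0,0,0,0,-0.0031,0.0026,0,0,0,0,0,-0.0031,0.0026,0,0,0,0,0,-0.0031,0.0026,0,0,0,0,0,0,0,0,0,0,0]
}}

```text
clock: 6.67
eef_pos: [0.5233, -0.0887, 0.1348]
tool_rot: [0.94, 0.001, -0.0, -0.342]
ft_force: [-0.9, -0.8, -0.3]
grip_width: 0.0429
```

Run:
```python
from h import *
snap("side",6);zoom("side",6,250,110,120,110,5)
```

```text
(no output)
```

View pics/side6z.png

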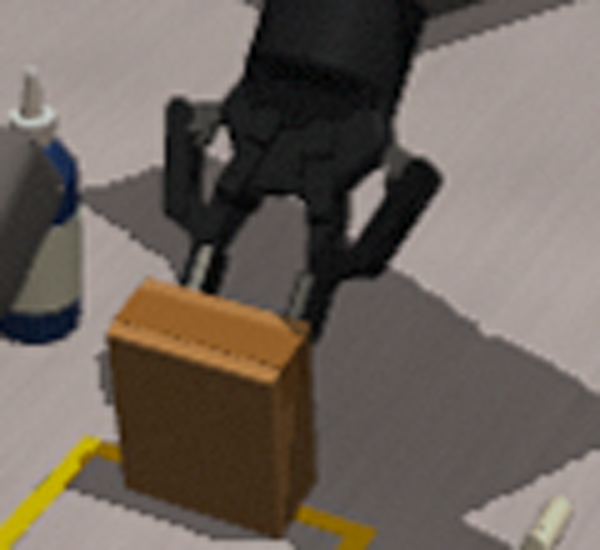

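It is tilting with the foot edge fixed. I keep going.

Emit:
{"api": "drive_tool", "payload": {
  "steps": [0,-0.0031,0.0026,0,0,0,0,0,-0.0031,0.0026,0,0,0,0,0,-0.0031,0.0026,0,0,0,0,0,-0.0031,0.0026,0,0,0,0,0,-0.0031,0.0026,0,0,0,0,0,-0.0023,0.0019,0,0,0,0,0,-0.0023,0.0019,0,0,0,0,0,0,0,0,0,0,0]
}}

```text
clock: 7.38
eef_pos: [0.5234, -0.0627, 0.1349]
tool_rot: [0.94, 0.001, -0.0, -0.342]
ft_force: [-0.6, 0.5, -0.3]
grip_width: 0.0423
```

Run:
```python
from h import *
snap("side",7);zoom("side",7,250,110,120,110,5)
```

```text
(no output)
```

View pics/side7z.png

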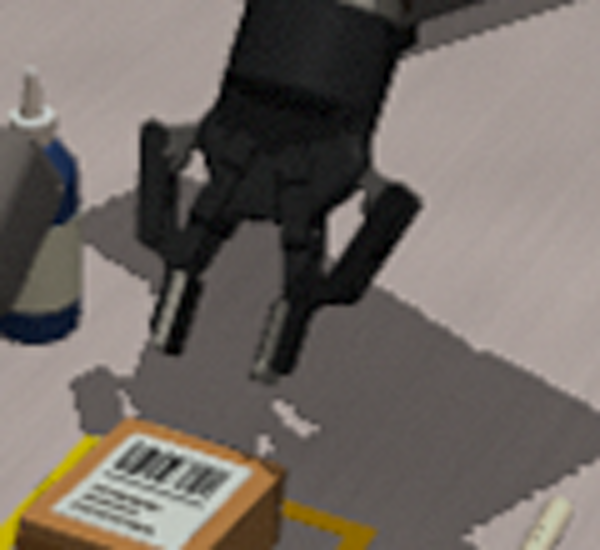

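It has fallen with the label up. I back the tool off and up, then check.

Emit:
{"api": "drive_tool", "payload": {
  "steps": [0,0.01,-0.03,0,0,0,0,0,0.01,-0.03,0,0,0,0,0,0.01,-0.03,0,0,0,0,0,0.01,-0.03,0,0,0,0,0,0,0,0,0,0,0]
}}

```text
clock: 7.85
eef_pos: [0.525, -0.1763, 0.204]
tool_rot: [0.94, -0.001, 0.004, -0.34]
ft_force: [1.1, -0.3, 0.2]
grip_width: 0.0427
```

Run:
```python
from h import *
for n in("top","side"):
    p,d,m=snap(n,8);X=cloud(d,m)
    (b,c,s,a),st,_,k=carton(p,d,m,X,ztop=.042,win=(.43,.62,-.08,.16));print(n,np.round(b,4).tolist(),np.round(c,4),np.round(s,4),a)
    z=X[...,2]
    mk=((z>.012)&(z<.4)&(d>0)&(X[...,0]>.2)&(X[...,0]<.74)&(X[...,1]>-.16)&(X[...,1]<.42)).astype(np.uint8)
    nn,l,st,ce=cv2.connectedComponentsWithStats(mk)
    for j in range(1,nn):
        if st[j,4]>=40 and n=="top": Q=X[l==j]; print(st[j],Q.min(0).round(3),Q.max(0).round(3))
```

```text
top [[0.48069998621940613, 0.09939999878406525], [0.48080000281333923, -0.003000000026077032], [0.5633999705314636, -0.002899999963119626], [0.5633000135421753, 0.09939999878406525]] [0.522  0.0482] [0.0826 0.1024] 0.02110973559319973
[ 278  135   36   42 1189] [ 0.647 -0.023  0.013] [0.721 0.05  0.093]
[ 165  138   45   41 1595] [0.644 0.204 0.012] [0.724 0.293 0.065]
[ 225  139   36   42 1170] [0.639 0.089 0.012] [0.713 0.162 0.094]
[341 144  30  31 658] [ 0.65  -0.137  0.012] [ 0.697 -0.09   0.152]
[ 132  191   71   70 3372] [0.462 0.174 0.012] [0.578 0.347 0.32 ]
[374 191  29  24 312] [ 0.541 -0.16   0.148] [ 0.579 -0.124  0.214]
[ 255  212   49   40 1957] [ 0.481 -0.003  0.029] [0.564 0.099 0.048]
[375 232  30  24 309] [ 0.468 -0.16   0.157] [ 0.506 -0.124  0.215]
[175 291  30  27 620] [0.351 0.207 0.014] [0.397 0.253 0.152]
[ 214  294   39   41 1217] [0.318 0.104 0.014] [0.391 0.178 0.093]
[282 301  61   7 216] [ 0.364 -0.085  0.012] [0.377 0.042 0.02 ]
side [[0.478300005197525, 0.10589999705553055], [0.47839999198913574, -0.006899999920278788], [0.5659999847412109, -0.006899999920278788], [0.5659000277519226, 0.10589999705553055]] [0.5221 0.0495] [0.0876 0.1128] 0.039760198444128036
```

View pics/top8.png

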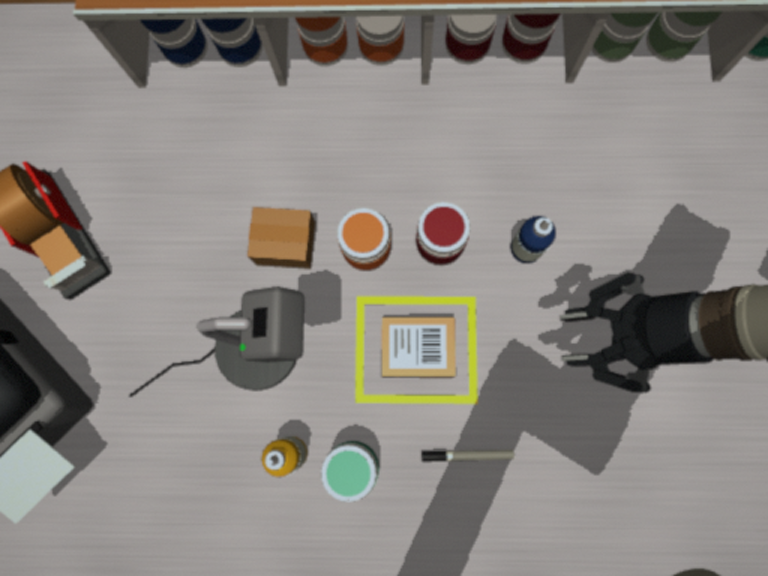

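View pics/side8.png

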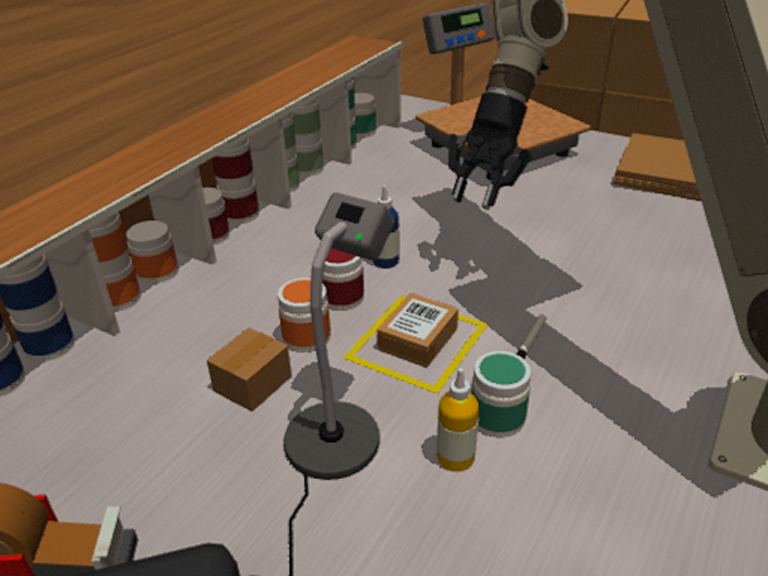

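Both views show the carton flat inside the outline with the label up, centred at about (418,346) in the top view. The bystanders are where they were, and the gripper is clear. I hand the job in.

```bash
python3 -c "
from workcell import job_done
print(job_done())"
```

```text
the job is handed in; nothing more can be done
None
```

The carton is lying flat on its back inside the yellow outline, with the white label facing up. I handed the job in at about 8 s of the 38 s allowed.

**What I did:** I used two spread, tilted fingertips low on the label face to slide the carton upright and square. I stopped with its foot about 16 mm inside the near line's inner edge. I then raised the fingers to about 9 cm and pushed it over slowly until it fell.

**Last checks:**
- **Carton position:** its centre is at about (0.522, 0.049) m, against the outline's centre at about (0.524, 0.050) m. That leaves roughly 22 mm or more to the tape on every side, and it is square to within 0.1°.
- **Bystanders:** in the top view the jars, bottles and marker are within about 2 mm of their first measured positions. The small carton's far edge read up to 5 mm different, its other edges were unchanged, and nothing went near it.
- **Robot:** the gripper was clear of everything, and the contact forces reported at the end of each move were about 4 N or less.

**Disagreements:** the two cameras differed by about 4.5 mm on the outline's y position, and the side view read the fallen carton 5–10 mm too large. Both views still put it well inside the outline.

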